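# Snug up the taper filler plug of a gear case

### The job

The square-headed filler plug on top of the gear case is only run in loosely. Take the double-ended box key from the desk pad, fit its larger end over the plug's head and tighten the plug until it is snug but not forced (its taper thread has no stop, and the soft casting strips), then lay the key back on the pad. Turn the plug only with the key and leave the other things on the bench where they are.

Things in the scene. Friction and masses are not known exactly. Their poses are not given: they have to be found in the camera images.
- plug_head (a point): Head of a dark steel taper plug, upright in a round boss on the gear case: square, 22 mm across flats, 14 mm high, top edge bevelled 2 mm. Below it a round threaded shoulder 33 mm across stands out all round; the key comes to rest on it. This point: centre of the head, 7 mm above the shoulder, 7 mm below the top, about 96 mm above the bench. z up along the plug's axis, x and y square to the flats.
- plug: The whole plug (origin on its axis, 29 mm below plug_head). Right-hand thread: clockwise from above tightens. It turns at 0.3 N m; after an unknown 0.1 to 0.5 rad the taper wedges and the moment rises steadily, about 2 N m per rad, with no stop. Snug is about 1.5 N m about its axis (13 N square to the handle at key_grip); 1.2 to 1.8 is good, under 1 leaks, above 2.4 N m it strips. It stays where left.
- seat: The tapered threaded port in the boss that takes the plug, hidden under it; origin on the plug's axis, 25 mm below plug_head. The load between plug and seat makes the plug tight: once at rest, about 60 N per N m of the last turning moment; up to a fifth more while it is being turned.
- gear_case: Cast aluminium worm-gear case, 116 x 92 mm, 68 mm high, bolted to the bench by its feet (152 x 120 mm); a shaft end stands out 88 mm from the centre at +y, a motor flange at +x. Origin: centre of its underside. The boss on top is 46 mm across, its upper face 79 mm above the bench. Nothing on the case is higher than the plug's shoulder (89 mm) except the plug's head.
- key_grip (a point): Double-ended box key of plain steel, 0.25 to 0.4 kg, lying on the pad with both box ends down and its straight handle raised. Handle: level flat bar 106 mm long, 14 mm wide, 10 mm high. This point is the place to grip, at half its height, 30 mm above the underside of the box ends, 115 mm from the axis of the larger one. x points along the handle to the larger end, z up.
- key_ring (a point): Centre of the key's larger box end: ring 46 mm across, 12 mm thick, with a square opening 24 mm wide (flats square to the key's x and y), bevelled 1.5 mm at the underside. This point: 6 mm above its underside, 24 mm below the handle's centre. Seated on the plug it is 1 mm below plug_head, with about 0.1 rad of play either way. The other end (37 mm across, opening 18 mm) does not fit.
- pad: Paper desk pad, 300 x 230 mm, 4 mm thick, fixed to the bench, on which the key lies; origin at the centre of its underside, x along its long side. The key belongs back on it, lying flat.
- marker: Marker pen, 135 mm long, 16 mm thick, lying on the pad along one long edge. Leave it.
- tray: Flat steel parts tray, 280 x 200 mm, 26 mm high, fixed, with a spare plug and a socket in it. Leave it.
- spare_plug: Smaller brass plug standing in the tray, 24 mm high. Leave it.
- socket: Steel socket standing in the tray, 32 mm across, 38 mm high. Leave it.
- phone: Phone lying on the bench, 150 x 72 x 9 mm. Leave it.
- sealant: Jar of thread sealant, 48 mm across, 62 mm high, beyond the gear case. Leave it.
- screwdriver: Screwdriver lying beyond the gear case, 190 mm long. Leave it.
- pliers: Pliers lying on the bench, 165 mm long. Leave them.

How it is judged:
By the outcome, as a careful person would: the job done as asked, in the order asked, and still so for the second after the job is handed in, with the robot touching nothing.
It also fails if it takes over 72 s, if anything falls off the work surface, if the arm or the gripper's body presses on something with over 40 N, if the wrist force passes 120 N, or if a joint passes its speed limit or range.

### The arm

A 7-joint arm with a two-finger parallel gripper is mounted at the origin on the work surface. World frame = base frame: x ahead of the robot, y to its left, z up, the work surface at z = 0. Lengths are in m, angles in rad, forces in N, time in s.
With the tool pointing down it reaches from about 0.425 to 0.925 m from the base axis. Payload 6.8 kg.
Tool frame: the origin (TCP) lies at the very end of the fingers, on their centre line; the grasp point (between the pads) lies 19 mm behind it; z points along the fingers, y is the line along which they close (so a half turn about z gives the same grasp; the last joint's range is limited). The gripper opens to 85 mm and grips with 20 to 120 N. Pads are 22 mm wide; open, the fingers measure 114 mm over their backs; the gripper's body (76 mm by 85 mm) begins 54 mm behind the grasp point. The pads swing forward as they close: fully open they stand 13 mm farther back than shut.
Start: joints at [1.196, 0.477, 0.022, 1.555, -0.011, 1.109, -0.083], TCP at [0.178, -0.651, 0.231] pointing down, gripper open.
Joint ranges: [-2.96, 2.96], [-0.34, 2.1], [-1.41, 1.46], [0.24, 2.44], [-1.37, 4.51], [0.17, 1.92], [-2.96, 2.96]. Speed limits (rad/s): [2.39, 2.39, 3.14, 3.14, 3.14, 3.14, 3.14].

### API

Orientations are given as a unit quaternion [w, x, y, z].
In Python, from station import telemetry, viewer, job, search_frame, cut_out gives the robot as it stands. The module is installed in compiled form; this text tells all that it offers.
- The arm moves only by the shell command python3 -m crank 'ROWS' [FORCE]. ROWS is JSON, a list of rows, each an object with "delta_rot": the turn, a rotation vector about the tool's x, y, z in degrees, a list of three; "xyz": the shift along the tool's x, y, z in m, a list of three; "fingers": the gripper command: -1 is fully open, 1 is shut, values between are in proportion. In form: [{"delta_rot": [ax, ay, az], "xyz": [dx, dy, dz], "fingers": fingers}, ...]. A call has 1 to 10 rows; each row is the pose to reach, as a shift and turn from the pose commanded when the call began, along the tool's axes at that moment; what a row does not reach only later rows make up. A row lasts 1/10 s, in which the tool goes at most 50 mm and 8.59 degrees, less where a joint would pass 70% of its speed; a pose out of reach is approached as far as the arm can. A call with a gripper value outside its range is refused whole. The fingers move at their own pace and stop on an object; FORCE is the grip in N (left out, the last holds). Time passes only in rows, so rows that repeat a pose let the fingers close. It gives the time, the measured TCP pose, the force, the opening and the grip force at its end, in the units of the state.
- telemetry.get_obs(): the state, without advancing time (a new reading comes with each control period).
- viewer.read_camera(name): name is "scene" or "top"; returns a dict with "img" (480x640x3 uint8, red, green, blue), "fx", "fy", "cx", "cy" (pixels), "origin" and "rotation" of the camera in the world. Camera axes: x right, y up, looking along -z (the intrinsics and any distortion apply to the point x, -y, -z); pixel columns grow to the right and rows downward; lengths in m; the calibration is good to about 2 mm. A picture is of the moment at which its call begins. There is no depth.
- job.hand_in(): hands the job in; it is judged then, once.
Trained networks look in the newest picture that a camera, given by its name, has taken for a name from the list of things; names that differ only in an ending like _2 or _b are one class to them, and where a whole thing is asked for, a point or a joint stands for the part that bears it (a point fixed in the world has none). Each returns a list of dicts, best first, with "score" (0 to 1); they miss things now and then, are a little off and sometimes report something else, mostly with a low value. They report only what shows in the picture. A call takes as long as a camera call.
- search_frame(camera, thing): "pixel" ([column, row] in pixels, amid what is visible of it).
- cut_out(camera, thing): "pixels" (480x640 bool, what is visible of it) and "pixel" ([column, row] in pixels, amid what is visible of it).
The state is a dict: "t": time; "q": joint angles; "joint_vel": joint speeds; "joint_torque": joint torques, N m; "eef_pos": TCP position; "tool_rot": TCP orientation; "contact_force": force on the tool from outside, world axes, zero at the start; "torque": the same for the moment, N m; "gripper_width": opening from 0.0 (shut) to 1.0 (fully open); "grasp_force": force on a finger pad.
Only numpy, scipy, OpenCV 4.12 (cv2) and the standard library are available. Lean on these libraries where they do the work, as an engineer would, in place of code of your own. Each camera call takes 0.05 s, during which the arm holds its last target. There are 200 camera calls.

## Working session

There is one attempt and no reset: what is moved stays moved. The work goes in short steps, Python scripts to look and compute and a shell command to move; the robot and the scene stay as the last step left them, time stands still between calls to the robot, and variables do not carry over. Pictures are saved under pics/ and viewed, at most 10 in all, crops included, and the job is handed in when it is done.

```bash
mkdir -p pics
cat > h.py <<'E'
import numpy as np, cv2
from station import telemetry, viewer, job, search_frame, cut_out
def ray(c,p):
    d=np.array([(p[0]-c['cx'])/c['fx'],-(p[1]-c['cy'])/c['fy'],-1.0]); R=np.array(c['rotation']).reshape(3,3)
    d=R@d; return np.array(c['origin']),d/np.linalg.norm(d)
def atz(c,p,z):
    o,d=ray(c,p); return o+d*(z-o[2])/d[2]
def tri(c1,p1,c2,p2):
    o1,d1=ray(c1,p1);o2,d2=ray(c2,p2)
    s=np.linalg.lstsq(np.c_[d1,-d2],o2-o1,rcond=None)[0]
    a=o1+d1*s[0];b=o2+d2*s[1]; return (a+b)/2,np.linalg.norm(a-b)
def proj(c,P):
    R=np.array(c['rotation']).reshape(3,3); v=R.T@(np.array(P)-c['origin']); return np.array([c['cx']-c['fx']*v[0]/v[2],c['cy']+c['fy']*v[1]/v[2]])
E
python3 - <<'E'
from h import *
np.set_printoptions(precision=4,suppress=True)
C={}
for n in ('scene','top'):
    c=viewer.read_camera(n);C[n]=c
    cv2.imwrite(f'pics/{n}0.png',c['img'][:,:,::-1])
    print(n,c['origin'],np.array(c['rotation']).tolist(),c['fx'],c['cx'],c['cy'],[k for k in c])
for t in ['plug_head','key_grip','key_ring','pad','gear_case','marker','phone','sealant','tray','pliers','screwdriver']:
    r={n:search_frame(n,t)[:2] for n in C}
    print(t,r)
    if r['scene'] and r['top']: print(tri(C['scene'],r['scene'][0]['pixel'],C['top'],r['top'][0]['pixel']))
print(telemetry.get_obs())
E
```

```text
scene [ 1.1133 -0.833   0.8794] [0.86320569132769, 0.42272599382318965, 0.1284239981549985, 0.24430707174285052] 612.012744583467 309.8163769838846 242.69230292863057 ['img', 'fx', 'fy', 'cx', 'cy', 'origin', 'rotation']
top [0.4044 0.0029 0.8792] [0.7520147095774938, 0.08116355201374223, -0.06764792823400406, -0.6506228648066691] 437.6354323922961 314.4709094761712 238.00055620234275 ['img', 'fx', 'fy', 'cx', 'cy', 'origin', 'rotation']
plug_head {'scene': [{'pixel': [296.4, 258.7], 'score': 0.71}], 'top': [{'pixel': [341.6, 247.9], 'score': 0.85}]}Traceback (most recent call last):
  File "<stdin>", line 11, in <module>
  File "h.py", line 9, in tri
    o1,d1=ray(c1,p1);o2,d2=ray(c2,p2)
          ~~~^^^^^^^
  File "h.py", line 4, in ray
    d=np.array([(p[0]-c['cx'])/c['fx'],-(p[1]-c['cy'])/c['fy'],-1.0]); R=np.array(c['rotation']).reshape(3,3)
                                                                         ~~~~~~~~~~~~~~~~~~~~~~~~~~~~~~~^^^^^
ValueError: cannot reshape array of size 4 into shape (3,3)
```

```bash
sed -i "s/np.array(c\['rotation'\]).reshape(3,3)/Q(c['rotation'])/" h.py; sed -i '2a from scipy.spatial.transform import Rotation\ndef Q(q): return Rotation.from_quat(np.roll(q,-1)).as_matrix()' h.py
python3 - <<'E'
from h import *
np.set_printoptions(precision=4,suppress=True)
C={n:viewer.read_camera(n) for n in ('scene','top')}
for t in ['plug_head','key_grip','key_ring','pad','gear_case','marker','phone','sealant','tray','pliers','screwdriver']:
    r={n:search_frame(n,t)[:2] for n in C}
    print(t,[[(x['pixel'],x['score']) for x in r[n]] for n in C])
    if r['scene'] and r['top']: print('   ',tri(C['scene'],r['scene'][0]['pixel'],C['top'],r['top'][0]['pixel']))
print(telemetry.get_obs())
E
```

```text
plug_head [[([296.2, 260.0], 0.67), ([403.0, 277.1], 0.58)], [([340.9, 248.8], 0.53)]]
    (array([ 0.5596, -0.0216,  0.0801]), np.float64(0.0025819032849833967))
key_grip [[([352.6, 203.0], 0.86), ([301.8, 288.6], 0.62)], [([186.5, 255.3], 0.94), ([340.0, 246.8], 0.61)]]
    (array([0.5187, 0.2814, 0.0301]), np.float64(0.012689636456969512))
key_ring [[([351.6, 201.8], 0.78), ([303.4, 292.4], 0.35)], [([185.5, 256.1], 0.85)]]
    (array([0.5161, 0.2818, 0.0328]), np.float64(0.011675842267224113))
pad [[([344.7, 207.1], 0.86)], [([179.1, 266.8], 0.79), ([189.4, 254.7], 0.24)]]
    (array([0.4933, 0.2972, 0.0017]), np.float64(0.0029892929454794453))
gear_case [[([300.9, 289.1], 0.6)], [([354.4, 243.7], 0.61)]]
    (array([ 0.5845, -0.0472,  0.0303]), np.float64(0.0003261256403867413))
marker [[([365.2, 189.7], 0.71)], [([138.0, 249.3], 0.6)]]
    (array([0.5119, 0.3787, 0.0167]), np.float64(0.0041675903910254825))
phone [[([232.9, 257.1], 0.69)], [([319.5, 344.4], 0.71)]]
    (array([ 0.3793, -0.0092,  0.0043]), np.float64(0.007293089726183064))
sealant [[([401.3, 271.8], 0.81), ([302
[... 284 characters left out ...]
[], [([202.7, 149.0], 0.8)]]
screwdriver [[([334.6, 359.5], 0.65)], [([411.2, 186.0], 0.93)]]
    (array([ 0.7291, -0.1528,  0.0012]), np.float64(0.0034556069915571558))
{'t': 1.4, 'q': array([ 1.1959,  0.477 ,  0.0224,  1.5554, -0.0115,  1.1093, -0.0831]), 'joint_vel': array([ 0.0005,  0.0007,  0.0006, -0.0004,  0.0001, -0.0007, -0.0008]), 'joint_torque': array([  0.    , -59.6327,   1.6065, -28.1542,   0.0125,   0.0017,
        -0.    ]), 'eef_pos': array([ 0.1779, -0.6512,  0.2313]), 'tool_rot': array([0.    , 0.9911, 0.133 , 0.    ]), 'contact_force': array([-0.7022,  1.1338,  0.3593]), 'torque': array([-0.0287, -0.0173, -0.0743]), 'grasp_force': 0.0, 'gripper_width': 0.9958212054236817}
```

View pics/top0.png

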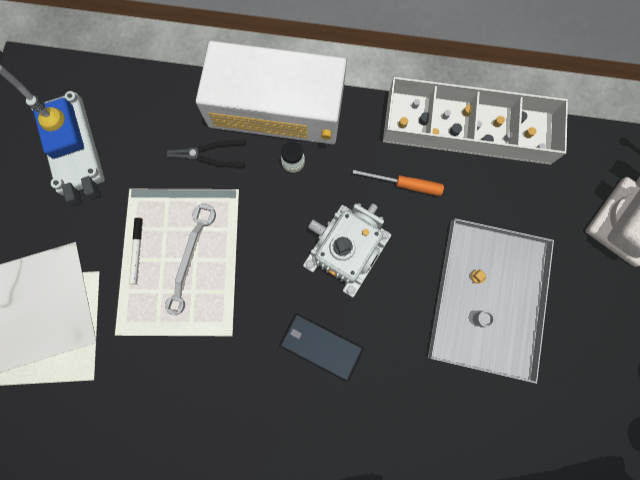

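View pics/scene0.png

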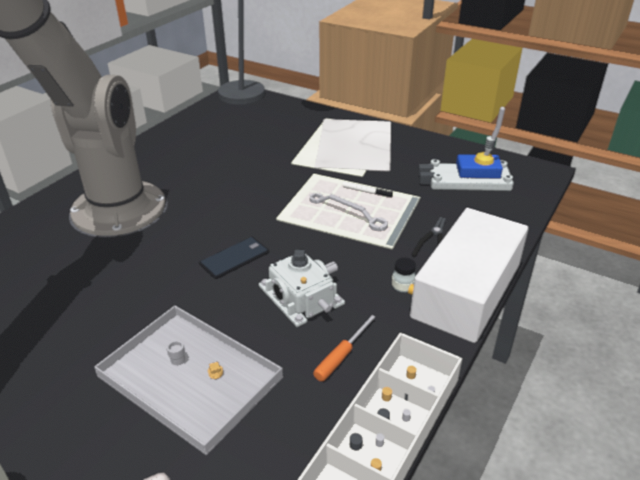

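Run:
```python
from h import *
np.set_printoptions(precision=4,suppress=True)
C={n:viewer.read_camera(n) for n in ('scene','top')}
def crop(n,u,v,w,h,s): return cv2.resize(C[n]['img'][v:v+h,u:u+w],None,fx=s,fy=s,interpolation=cv2.INTER_CUBIC)
a=crop('top',155,190,70,130,4)   # 280x520
b=crop('top',315,220,60,60,4.34)[:260,:260]
d=crop('scene',270,240,60,60,4.34)[:260,:260]
e=crop('scene',300,180,65,65,4)[:260,:260]; f=crop('scene',340,190,65,65,4)
im=np.hstack([a,np.vstack([b,d]),np.vstack([e,f])])
cv2.imwrite('pics/c1.png',im[:,:,::-1]); print(im.shape)
m=cut_out('top','key_grip')
for r in m[:1]:
    v,u=np.nonzero(r['pixels']); print(r['score'],len(u),u.min(),u.max(),v.min(),v.max())
    p=np.c_[u,v].astype(float); k=(v>228)&(v<292); q=p[k]; mu=q.mean(0); ev=np.linalg.svd(q-mu,full_matrices=False)[2][0]
    print('handle',mu,ev, [atz(C['top'],mu+ev*s,0.039) for s in(-20,20)])
```

```text
(520, 800, 3)
0.9 1050 165 215 204 314
handle [185.9919 258.5746] [-0.313   0.9498] [array([0.545 , 0.2693, 0.039 ]), array([0.4681, 0.2781, 0.039 ])]
```

View pics/c1.png

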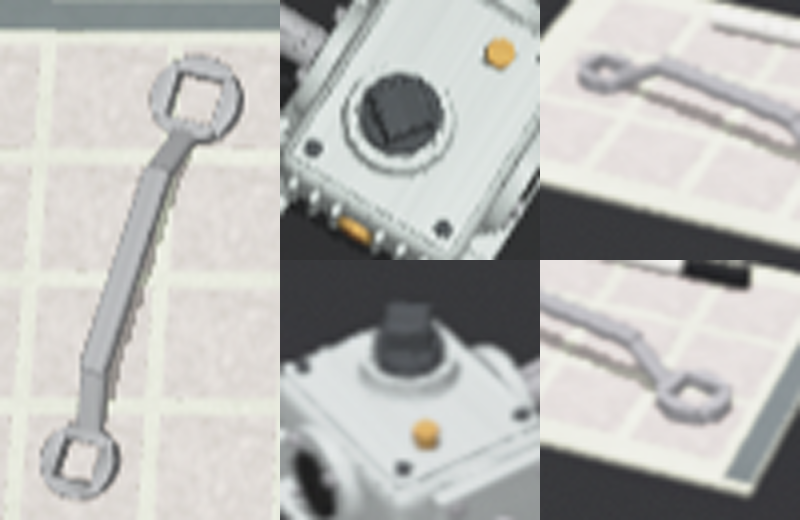

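Run:
```python
from h import *
np.set_printoptions(precision=4,suppress=True)
C={n:viewer.read_camera(n) for n in ('scene','top')}
def crop(n,u,v,w,h,s):
    g=np.clip((C[n]['img'][v:v+h,u:u+w].astype(float)-25)*3,0,255).astype(np.uint8)
    return cv2.resize(g,None,fx=s,fy=s,interpolation=cv2.INTER_CUBIC)
im=np.hstack([crop('top',327,232,32,32,12.5),crop('scene',284,244,32,32,12.5)])
cv2.imwrite('pics/c2.png',im[:,:,::-1])
t=C['top']
print('ring',atz(t,[204,214.25],.016),'small',atz(t,[174.75,305.5],.016),'bar',atz(t,[193,232],.039),atz(t,[178,283],.039))
print('shoulder',atz(t,[343.1,246.5],.089))
```

```text
ring [0.6042 0.2635 0.016 ] small [0.4147 0.2839 0.016 ] bar [0.5602 0.271  0.039 ] [0.4573 0.2792 0.039 ]
shoulder [ 0.5637 -0.024   0.089 ]
```

View pics/c2.png

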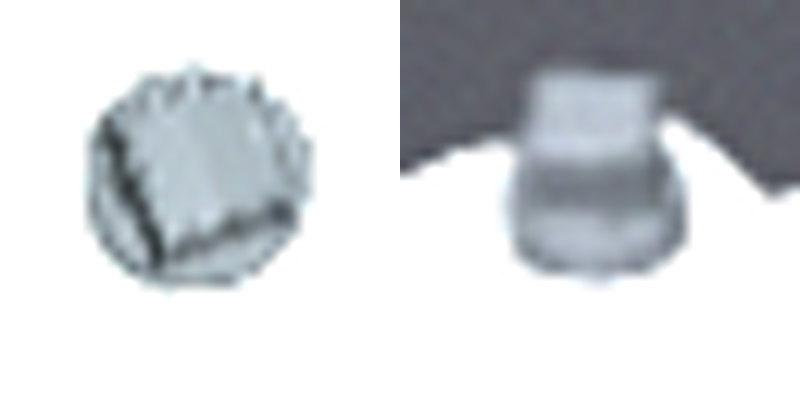

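Run:
```python
from h import *
np.set_printoptions(precision=4,suppress=True)
C={n:viewer.read_camera(n) for n in ('scene','top')}
t,s=C['top'],C['scene']
P=lambda x,y:atz(t,[327+x/12.5-.5+.04,232+y/12.5-.5+.04],.092)
a,b,c=P(108,125),P(155,262),P(290,212)
for u,v in((a,b),(b,c)): d=v-u; print(d,np.linalg.norm(d),np.degrees(np.arctan2(d[1],d[0]))%90)
S=lambda x,y,z:atz(s,[284+(x-400)/12.5-.5+.04,244+y/12.5-.5+.04],z)
a,b=S(536,72,.103),S(660,75,.103); d=b-a; print('scene top edge',a,b,np.degrees(np.arctan2(d[1],d[0]))%90)
a,b=S(530,153,.089),S(648,158,.089); d=b-a; print('bot edge',a,b,np.degrees(np.arctan2(d[1],d[0]))%90)
# shoulder centre tri
top=[327+198/12.5-.46,232+180/12.5-.46]; 
print('shoulder',atz(t,top,.089))
# model overlay: optimise head pose by corners
from itertools import product
def outline(c,x,y,th,z=.089,h=.014):
    q=[]
    for zz,w in((z,.011),(z+.012,.011),(z+.014,.009)):
        for i in range(4):
            A=th+np.pi/4+i*np.pi/2; q.append([x+w*2**.5*np.cos(A),y+w*2**.5*np.sin(A),zz])
    return q
im=[]
for n,u0,v0 in(('top',327,232),('scene',284,244)):
    g=np.clip((C[n]['img'][v0:v0+32,u0:u0+32].astype(float)-25)*3,0,255).astype(np.uint8)
    g=cv2.resize(g,None,fx=12.5,fy=12.5,interpolation=cv2.INTER_CUBIC)[:,:,::-1].copy()
    q=np.array([(proj(C[n],p)-[u0-.46,v0-.46])*12.5 for p in outline(C[n],.5637,-.024,np.radians(34))]).astype(int)
    for k,col in enumerate(((0,0,255),(0,160,0),(255,0,0))): cv2.polylines(g,[q[4*k:4*k+4].reshape(-1,1,2)],True,col,1)
    th=np.linspace(0,6.3,60); q=np.array([(proj(C[n],[.5637+.0165*np.cos(w),-.024+.0165*np.sin(w),.089])-[u0-.46,v0-.46])*12.5 for w in th]).astype(int)
    cv2.polylines(g,[q.reshape(-1,1,2)],True,(255,0,255),1)
    im.append(g)
cv2.imwrite('pics/c3.png',np.hstack(im))
```

```text
[-0.0193 -0.0095  0.    ] 0.021502716608722775 26.343694384093794
[ 0.0102 -0.0186  0.    ] 0.021186707721022536 28.792068110602045
scene top edge [ 0.5525 -0.0186  0.103 ] [ 0.5704 -0.0088  0.103 ] 28.693767731567366
bot edge [ 0.5534 -0.0225  0.089 ] [ 0.5708 -0.0136  0.089 ] 27.098658397488744
shoulder [ 0.5646 -0.0225  0.089 ]
```

View pics/c3.png

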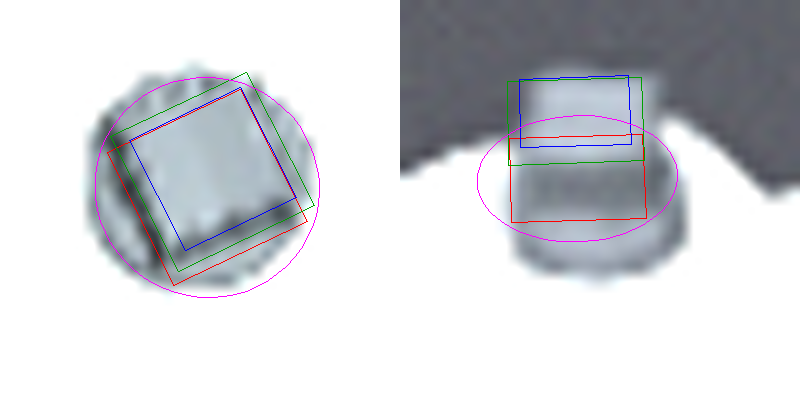

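Run:
```python
from h import *
np.set_printoptions(precision=4,suppress=True)
C={n:viewer.read_camera(n) for n in ('scene','top')}
t,s=C['top'],C['scene']
p0=[.5637,-.024,.103]
pt=proj(t,p0)+np.array([-9,-8])/12.5; ps=proj(s,p0)+np.array([20,0])/12.5
print(atz(t,pt,.103),atz(s,ps,.103),tri(t,pt,s,ps))
# key grip: key ring tri with scene  (ring centre px in scene c1 crop)
pr=[340+(693-540)/4-.4,190+(395-260)/4-.4]; print('ring scene',pr,atz(s,pr,.016),atz(t,[203.6,213.9],.016),tri(t,[203.6,213.9],s,pr))
psm=[300+(606-540)/4-.4,180+72/4-.4]; print('small',atz(s,psm,.016),atz(t,[174.4,305.1],.016))
pb=[340+(636-540)/4-.4,190+(334-260)/4-.4]; print('bar end',atz(s,pb,.039),atz(t,[192.6,231.6],.039),tri(t,[192.6,231.6],s,pb))
pb=[300+(658-540)/4-.4,180+63/4-.4]; print('bar end2',tri(t,[177.6,282.6],s,pb))
# tool state
o=telemetry.get_obs(); print(o['eef_pos'],Q(o['tool_rot']))
```

```text
[ 0.5647 -0.0226  0.103 ] [ 0.5665 -0.0223  0.103 ] (array([ 0.5654, -0.0221,  0.1022]), np.float64(0.0015276683611959916))
ring scene [377.85, 223.35] [0.6068 0.2606 0.016 ] [0.6048 0.2645 0.016 ] (array([0.6052, 0.2651, 0.0128]), np.float64(0.0009881105580967571))
small [0.4202 0.2804 0.016 ] [0.4154 0.2847 0.016 ]
bar end [0.5619 0.2702 0.039 ] [0.5609 0.2719 0.039 ] (array([0.561 , 0.2722, 0.0376]), np.float64(0.00029677282346974004))
bar end2 (array([0.4582, 0.2814, 0.035 ]), np.float64(0.0001151630044685664))
[ 0.178  -0.6511  0.2313] [[ 0.9646  0.2637  0.    ]
 [ 0.2637 -0.9646 -0.    ]
 [ 0.      0.     -1.    ]]
```

```bash
cat >> h.py <<'E'
def go(pos,yaw,o=None):
    "print shift/turn in tool axes to a tool-down pose with tool x at world yaw (deg)"
    o=o or telemetry.get_obs(); R=Q(o['tool_rot']); a=np.radians(yaw)
    G=np.array([[np.cos(a),np.sin(a),0],[np.sin(a),-np.cos(a),0],[0,0,-1]])
    print('xyz',np.round(R.T@(np.array(pos)-o['eef_pos']),4),'rot',np.round(Rotation.from_matrix(R.T@G).as_rotvec(degrees=True),2))
def st():
    o=telemetry.get_obs(); R=Q(o['tool_rot'])
    print('t',round(o['t'],2),'pos',np.round(o['eef_pos'],4),'yaw',round(np.degrees(np.arctan2(R[1,0],R[0,0])),2),'tilt',np.round(R[:2,2],4),'F',np.round(o['contact_force'],2),'M',np.round(o['torque'],3),'q',np.round(o['q'],2),'w',round(o['gripper_width'],3),'g',round(o['grasp_force'],1)); return o
E
python3 -m crank '[{"delta_rot":[0,0,-8],"xyz":[0.046,-0.029,0],"fingers":-1},{"delta_rot":[0,0,-16],"xyz":[0.09,-0.058,0],"fingers":-1},{"delta_rot":[0,0,-24],"xyz":[0.135,-0.087,0],"fingers":-1},{"delta_rot":[0,0,-32],"xyz":[0.18,-0.115,0],"fingers":-1},{"delta_rot":[0,0,-40],"xyz":[0.225,-0.144,0],"fingers":-1},{"delta_rot":[0,0,-48],"xyz":[0.27,-0.172,0],"fingers":-1},{"delta_rot":[0,0,-56],"xyz":[0.315,-0.2,0],"fingers":-1},{"delta_rot":[0,0,-64],"xyz":[0.36,-0.23,0],"fingers":-1},{"delta_rot":[0,0,-72],"xyz":[0.405,-0.26,0],"fingers":-1},{"delta_rot":[0,0,-80],"xyz":[0.45,-0.288,0],"fingers":-1}]' 100
python3 -c "
from h import *
st();go([.491,.275,.2],174.3)"
```

```text
t: 2.85
eef_pos: [0.5141, -0.2786, 0.2317]
tool_rot: [0.0, 0.672, 0.741, -0.0]
contact_force: [0.7, -1.0, -0.3]
gripper_width: 0.999
grasp_force: 0.0
t 2.85 pos [ 0.5141 -0.2786  0.2317] yaw 95.59 tilt [ 0.0005 -0.0006] F [ 0.68 -0.97 -0.33] M [-0.043 -0.063 -0.027] q [ 0.73  0.36 -0.43  1.75  0.17  1.06  0.34] w 0.999 g 0.0
xyz [0.5532 0.0309 0.0313] rot [-0.000e+00  5.000e-02 -7.871e+01]
```

```bash
python3 -m crank '[{"delta_rot":[0,0,-8],"xyz":[0.05,0.003,0],"fingers":-1},{"delta_rot":[0,0,-16],"xyz":[0.1,0.006,0],"fingers":-1},{"delta_rot":[0,0,-24],"xyz":[0.15,0.009,0],"fingers":-1},{"delta_rot":[0,0,-32],"xyz":[0.2,0.012,0],"fingers":-1},{"delta_rot":[0,0,-40],"xyz":[0.25,0.014,0],"fingers":-1},{"delta_rot":[0,0,-48],"xyz":[0.3,0.017,0],"fingers":-1},{"delta_rot":[0,0,-56],"xyz":[0.35,0.02,0.01],"fingers":-1},{"delta_rot":[0,0,-64],"xyz":[0.4,0.023,0.02],"fingers":-1},{"delta_rot":[0,0,-72],"xyz":[0.45,0.025,0.03],"fingers":-1},{"delta_rot":[0,0,-78.7],"xyz":[0.5,0.028,0.03],"fingers":-1}]'
python3 -c "
from h import *
st();go([.491,.275,.1],174.3)"
```

```text
t: 3.85
eef_pos: [0.4943, 0.2177, 0.2004]
tool_rot: [-0.0, 0.05, 0.999, -0.001]
contact_force: [0.7, -0.3, 0.5]
gripper_width: 1.002
grasp_force: 0.0
t 3.85 pos [0.4943 0.2177 0.2004] yaw 174.24 tilt [-0.001  -0.0011] F [ 0.66 -0.29  0.45] M [-0.    -0.068  0.003] q [ 0.16  0.42 -0.87  1.87  0.37  1.03  0.61] w 1.002 g 0.0
xyz [0.009  0.0568 0.1003] rot [-0.07 -0.05 -0.06]
```

```bash
python3 -m crank '[{"delta_rot":[0,0,0],"xyz":[0.004,0.028,0.03],"fingers":-1},{"delta_rot":[0,0,0],"xyz":[0.009,0.057,0.05],"fingers":-1},{"delta_rot":[0,0,0],"xyz":[0.009,0.057,0.1],"fingers":-1},{"delta_rot":[0,0,0],"xyz":[0.009,0.057,0.1],"fingers":-1},{"delta_rot":[0,0,0],"xyz":[0.009,0.057,0.1],"fingers":-1}]'
python3 - <<'E'
from h import *
o=st();go([.491,.275,.015],174.3)
C={n:viewer.read_camera(n) for n in ('scene','top')}
def crop(n,u,v,w,h,s): return cv2.resize(C[n]['img'][v:v+h,u:u+w],None,fx=s,fy=s,interpolation=cv2.INTER_CUBIC)
for n in C: print(n,proj(C[n],o['eef_pos']),proj(C[n],[.491,.275,.039]))
cv2.imwrite('pics/c4.png',np.hstack([crop('top',130,180,100,140,4),crop('scene',290,120,100,140,4)])[:,:,::-1])
E
```

```text
t: 4.35
eef_pos: [0.4918, 0.2739, 0.1012]
tool_rot: [-0.001, 0.053, 0.999, -0.001]
contact_force: [-0.0, 1.0, 0.8]
gripper_width: 1.001
grasp_force: 0.0
t 4.35 pos [0.4918 0.2739 0.1012] yaw 173.98 tilt [-0.0016 -0.001 ] F [-0.04  0.97  0.85] M [ 0.034 -0.055  0.013] q [-0.02  0.58 -0.78  1.9   0.52  0.88  0.4 ] w 1.001 g 0.0
xyz [0.0008 0.0011 0.0862] rot [-0.07 -0.09 -0.32]
scene [339.62818861 177.69430082] [339.20767068 198.9120532 ]
top [174.23330576 260.69604119] [183.7525589  266.13692395]
```

View pics/c4.png

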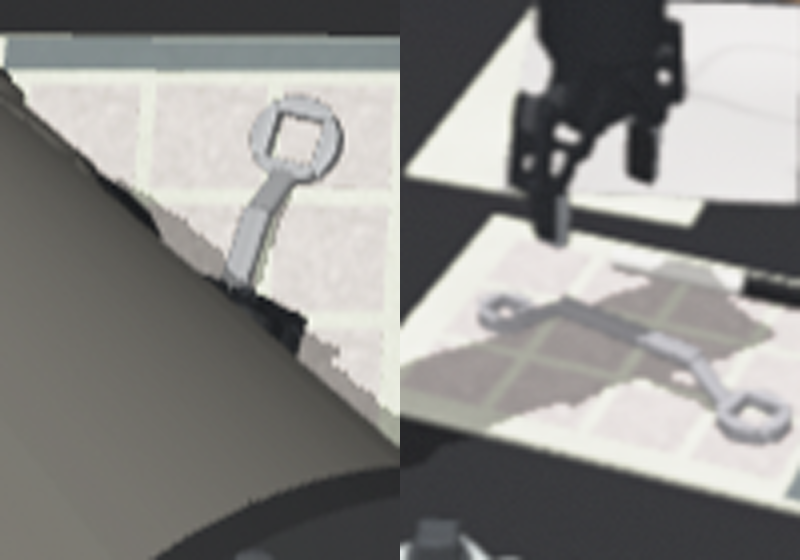

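```bash
python3 -m crank '[{"delta_rot":[0,0,0],"xyz":[0.001,0.001,0.03],"fingers":-1},{"delta_rot":[0,0,0],"xyz":[0.001,0.001,0.06],"fingers":-1},{"delta_rot":[0,0,0],"xyz":[0.001,0.001,0.075],"fingers":-1},{"delta_rot":[0,0,0],"xyz":[0.001,0.001,0.085],"fingers":-1},{"delta_rot":[0,0,0],"xyz":[0.001,0.001,0.085],"fingers":0.2},{"delta_rot":[0,0,0],"xyz":[0.001,0.001,0.085],"fingers":0.5},{"delta_rot":[0,0,0],"xyz":[0.001,0.001,0.085],"fingers":1},{"delta_rot":[0,0,0],"xyz":[0.001,0.001,0.085],"fingers":1},{"delta_rot":[0,0,0],"xyz":[0.001,0.001,0.085],"fingers":1},{"delta_rot":[0,0,0],"xyz":[0.001,0.001,0.085],"fingers":1}]' 110
python3 -c "
from h import *
st()"
```

```text
t: 5.45
eef_pos: [0.4916, 0.2759, 0.0174]
tool_rot: [0.001, 0.052, 0.999, 0.0]
contact_force: [-1.2, 0.4, 6.7]
gripper_width: 0.138
grasp_force: 107.4
t 5.45 pos [0.4916 0.2759 0.0174] yaw 174.0 tilt [0.0013 0.0005] F [-1.19  0.4   6.73] M [-0.082  0.18   0.056] q [-0.1   0.69 -0.69  1.94  0.64  0.74  0.3 ] w 0.138 g 107.4
```

```bash
python3 -m crank '[{"delta_rot":[0,0,0],"xyz":[0,0,-0.015],"fingers":1},{"delta_rot":[0,0,0],"xyz":[0,0,-0.05],"fingers":1},{"delta_rot":[0,0,0],"xyz":[0,0,-0.1],"fingers":1},{"delta_rot":[0,0,0],"xyz":[0,0,-0.15],"fingers":1},{"delta_rot":[0,0,0],"xyz":[0,0,-0.153],"fingers":1},{"delta_rot":[0,0,0],"xyz":[0,0,-0.153],"fingers":1}]'
python3 -c "
from h import *
st();go([.4641,-.0761,.17],208)"
```

```text
t: 6.05
eef_pos: [0.4916, 0.2754, 0.1709]
tool_rot: [0.001, 0.053, 0.999, 0.0]
contact_force: [-0.1, -0.6, -3.3]
gripper_width: 0.133
grasp_force: 108.0
t 6.05 pos [0.4916 0.2754 0.1709] yaw 173.96 tilt [0.0026 0.0005] F [-0.08 -0.6  -3.29] M [0.01  0.105 0.023] q [ 0.03  0.49 -0.84  1.84  0.43  1.    0.47] w 0.133 g 108.0
xyz [-0.0096 -0.3525  0.0007] rot [  0.     0.15 -34.04]
```

```bash
python3 -m crank '[{"delta_rot":[0,0,-3],"xyz":[0,-0.025,0],"fingers":1},{"delta_rot":[0,0,-7],"xyz":[-0.001,-0.07,0],"fingers":1},{"delta_rot":[0,0,-12],"xyz":[-0.003,-0.115,0],"fingers":1},{"delta_rot":[0,0,-16],"xyz":[-0.004,-0.16,0],"fingers":1},{"delta_rot":[0,0,-20],"xyz":[-0.005,-0.205,0],"fingers":1},{"delta_rot":[0,0,-24],"xyz":[-0.006,-0.25,0],"fingers":1},{"delta_rot":[0,0,-28],"xyz":[-0.008,-0.295,0],"fingers":1},{"delta_rot":[0,0,-32],"xyz":[-0.009,-0.33,0],"fingers":1},{"delta_rot":[0,0,-34],"xyz":[-0.0095,-0.352,0],"fingers":1},{"delta_rot":[0,0,-34],"xyz":[-0.0095,-0.352,0],"fingers":1}]'
python3 -m crank '[{"delta_rot":[0,0,0],"xyz":[0,0,0.02],"fingers":1},{"delta_rot":[0,0,0],"xyz":[0,0,0.035],"fingers":1},{"delta_rot":[0,0,0],"xyz":[0,0,0.035],"fingers":1},{"delta_rot":[0,0,0],"xyz":[0,0,0.035],"fingers":1}]'
python3 - <<'E'
from h import *
np.set_printoptions(precision=4,suppress=True)
o=st();go([.4641,-.0761,.135],208)
C={n:viewer.read_camera(n) for n in ('scene','top')}
R=Q(o['tool_rot']); ringc=o['eef_pos']+R@np.array([-.1146,0,0.0134-.006])  # ring centre est (z down tool)
print('ring est',ringc)
def crop(n,u,v,w,h,s):
    g=cv2.resize(C[n]['img'][v:v+h,u:u+w],None,fx=s,fy=s,interpolation=cv2.INTER_CUBIC)
    return np.clip((g.astype(float)-20)*1.3,0,255).astype(np.uint8)
for n in C: print(n,'plug',proj(C[n],[.5653,-.0223,.103]),'ring',proj(C[n],ringc+[0,0,.006]))
cv2.imwrite('pics/c5.png',np.hstack([crop('top',320,225,40,40,10),crop('scene',275,225,40,40,10)])[:,:,::-1])
E
```

```text
t: 7.05
eef_pos: [0.4612, -0.0799, 0.167]
tool_rot: [-0.003, -0.239, 0.971, 0.0]
contact_force: [0.2, 0.4, -3.0]
gripper_width: 0.132
grasp_force: 108.1
t: 7.45
eef_pos: [0.4631, -0.0748, 0.1337]
tool_rot: [-0.001, -0.243, 0.97, 0.001]
contact_force: [-0.6, 0.1, -3.5]
gripper_width: 0.138
grasp_force: 108.0
t 7.45 pos [ 0.4631 -0.0748  0.1337] yaw -151.93 tilt [-0.0019  0.0008] F [-0.59  0.09 -3.52] M [0.008 0.038 0.025] q [ 0.82  0.43 -0.95  2.08  0.46  0.86  1.66] w 0.138 g 108.0
xyz [-0.0003 -0.0016 -0.0013] rot [ 0.09 -0.07  0.07]
ring est [ 0.5642 -0.0209  0.1262]
scene plug [298.6597 252.2574] ring [298.2073 240.3467]
top plug [342.7675 244.0326] ring [342.8554 241.2377]
```

View pics/c5.png

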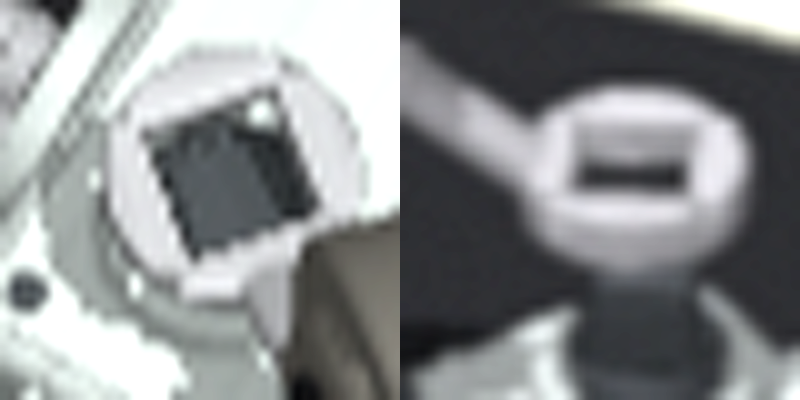

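```bash
python3 -m crank '[{"delta_rot":[0,0,0],"xyz":[-0.0013,-0.0018,0.007],"fingers":1},{"delta_rot":[0,0,0],"xyz":[-0.0013,-0.0018,0.014],"fingers":1},{"delta_rot":[0,0,0],"xyz":[-0.0013,-0.0018,0.014],"fingers":1},{"delta_rot":[0,0,0],"xyz":[-0.0013,-0.0018,0.014],"fingers":1}]'
python3 -c "
from h import *
st()"
python3 -m crank '[{"delta_rot":[0,0,0],"xyz":[0,0,0.002],"fingers":1},{"delta_rot":[0,0,0],"xyz":[0,0,0.004],"fingers":1},{"delta_rot":[0,0,0],"xyz":[0,0,0.006],"fingers":1},{"delta_rot":[0,0,0],"xyz":[0,0,0.006],"fingers":1}]'
python3 -c "
from h import *
st()"
```

```text
t: 7.95
eef_pos: [0.4655, -0.0766, 0.1201]
tool_rot: [-0.0, -0.242, 0.97, 0.0]
contact_force: [-0.4, 0.3, -3.9]
gripper_width: 0.136
grasp_force: 108.0
t 7.95 pos [ 0.4655 -0.0766  0.1201] yaw -152.01 tilt [-0.0005  0.0002] F [-0.43  0.31 -3.91] M [-0.012  0.032  0.014] q [ 0.8   0.45 -0.93  2.08  0.49  0.84  1.64] w 0.136 g 108.0
t: 8.35
eef_pos: [0.4655, -0.0767, 0.1141]
tool_rot: [-0.0, -0.242, 0.97, 0.0]
contact_force: [0.9, 0.2, -3.2]
gripper_width: 0.134
grasp_force: 108.0
t 8.35 pos [ 0.4655 -0.0767  0.1141] yaw -152.02 tilt [-0.0004  0.0001] F [ 0.89  0.24 -3.25] M [-0.039  0.075  0.013] q [ 0.79  0.46 -0.92  2.09  0.5   0.83  1.63] w 0.134 g 108.0
```

```bash
python3 -m crank '[{"delta_rot":[0,0,0],"xyz":[0,0,0.0015],"fingers":1},{"delta_rot":[0,0,0],"xyz":[0,0,0.003],"fingers":1},{"delta_rot":[0,0,0],"xyz":[0,0,0.003],"fingers":1}]'
python3 -c "
from h import *
st()"
```

```text
t: 8.65
eef_pos: [0.4656, -0.0766, 0.1112]
tool_rot: [-0.0, -0.242, 0.97, 0.0]
contact_force: [-0.1, 0.5, -3.6]
gripper_width: 0.131
grasp_force: 108.0
t 8.65 pos [ 0.4656 -0.0766  0.1112] yaw -152.01 tilt [-0.0003  0.    ] F [-0.15  0.54 -3.56] M [0.01  0.112 0.009] q [ 0.79  0.47 -0.92  2.09  0.51  0.82  1.62] w 0.131 g 108.0
```

```bash
python3 -m crank '[{"delta_rot":[0,0,0],"xyz":[0,0,0.002],"fingers":1},{"delta_rot":[0,0,0],"xyz":[0,0,0.004],"fingers":1},{"delta_rot":[0,0,0],"xyz":[0,0,0.006],"fingers":1},{"delta_rot":[0,0,0],"xyz":[0,0,0.0075],"fingers":1},{"delta_rot":[0,0,0],"xyz":[0,0,0.0075],"fingers":1}]'
python3 -c "
from h import *
st()"
```

```text
t: 9.15
eef_pos: [0.4656, -0.0767, 0.1036]
tool_rot: [-0.0, -0.242, 0.97, 0.0]
contact_force: [-0.2, 0.4, -3.6]
gripper_width: 0.133
grasp_force: 108.0
t 9.15 pos [ 0.4656 -0.0767  0.1036] yaw -152.02 tilt [-0.0004  0.0001] F [-0.2   0.43 -3.61] M [-0.059  0.089 -0.017] q [ 0.78  0.48 -0.91  2.1   0.52  0.81  1.61] w 0.133 g 108.0
```

```bash
cat >> h.py <<'E'
def tq(c=(.5668,-.0229)):
    o=st(); r=o['eef_pos'][:2]-c; F=o['contact_force']; u=r/np.linalg.norm(r)
    print('TAU',round(o['torque'][2]+r[0]*F[1]-r[1]*F[0],3),'Fperp',round(u[0]*F[1]-u[1]*F[0],2),'Falong',round(u@F[:2],2),'R',round(np.linalg.norm(r),4),'ang',round(np.degrees(np.arctan2(r[1],r[0])),2))
E
python3 -c "
from h import *
tq()"
python3 -m crank '[{"delta_rot":[0,0,3],"xyz":[-0.0002,0.006,0],"fingers":1},{"delta_rot":[0,0,6],"xyz":[-0.0006,0.012,0],"fingers":1},{"delta_rot":[0,0,9],"xyz":[-0.0014,0.0179,0],"fingers":1},{"delta_rot":[0,0,12],"xyz":[-0.0025,0.0238,0],"fingers":1},{"delta_rot":[0,0,12],"xyz":[-0.0025,0.0238,0],"fingers":1}]'
python3 -c "
from h import *
tq()"
```

```text
t 9.15 pos [ 0.4656 -0.0767  0.1036] yaw -152.02 tilt [-0.0004  0.0001] F [-0.2   0.43 -3.61] M [-0.059  0.089 -0.017] q [ 0.78  0.48 -0.91  2.1   0.52  0.81  1.61] w 0.133 g 108.0
TAU -0.071 Fperp -0.47 Falong -0.03 R 0.1146 ang -152.04
t: 9.65
eef_pos: [0.4568, -0.0539, 0.104]
tool_rot: [0.0, -0.139, 0.99, -0.0]
contact_force: [0.6, 0.3, -3.1]
gripper_width: 0.136
grasp_force: 108.0
t 9.65 pos [ 0.4568 -0.0539  0.104 ] yaw -163.98 tilt [ 0.0004 -0.0002] F [ 0.61  0.35 -3.08] M [-0.048  0.     0.003] q [ 0.71  0.44 -0.87  2.12  0.48  0.78  1.38] w 0.136 g 108.0
TAU -0.016 Fperp -0.17 Falong -0.68 R 0.1143 ang -164.26
```

```bash
python3 -m crank '[{"delta_rot":[0,0,3],"xyz":[-0.0002,0.006,0],"fingers":1},{"delta_rot":[0,0,6],"xyz":[-0.0006,0.012,0],"fingers":1}]'
python3 -c "
from h import *
tq()
C={n:viewer.read_camera(n) for n in ('scene','top')}
def crop(n,u,v,w,h,s):
    g=cv2.resize(C[n]['img'][v:v+h,u:u+w],None,fx=s,fy=s,interpolation=cv2.INTER_CUBIC)
    return np.clip((g.astype(float)-20)*1.3,0,255).astype(np.uint8)
cv2.imwrite('pics/c6.png',np.hstack([crop('top',320,225,40,40,10),crop('scene',275,225,40,40,10)])[:,:,::-1])
"
```

```text
t: 9.85
eef_pos: [0.4543, -0.0432, 0.1039]
tool_rot: [0.0, -0.087, 0.996, -0.0]
contact_force: [0.2, -0.7, -3.2]
gripper_width: 0.138
grasp_force: 108.1
t 9.85 pos [ 0.4543 -0.0432  0.1039] yaw -170.04 tilt [ 0.0004 -0.0005] F [ 0.21 -0.75 -3.17] M [ 0.023 -0.047  0.222] q [ 0.67  0.43 -0.85  2.13  0.47  0.77  1.27] w 0.138 g 108.1
TAU 0.311 Fperp 0.77 Falong -0.07 R 0.1143 ang -169.75
```

View pics/c6.png

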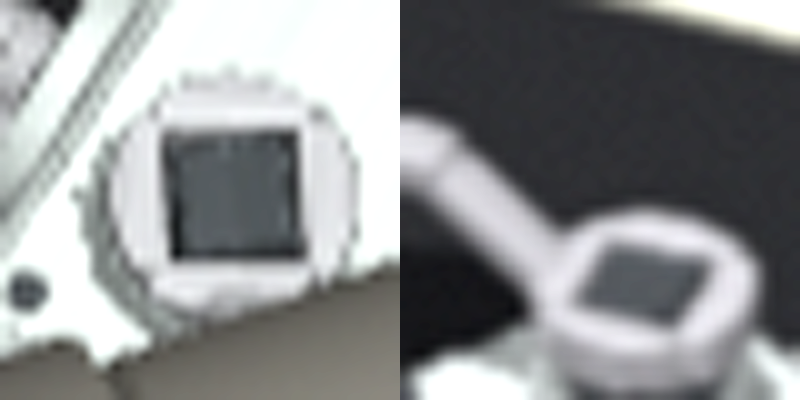

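```bash
for i in 1; do python3 -m crank '[{"delta_rot":[0,0,3],"xyz":[-0.0002,0.006,0],"fingers":1},{"delta_rot":[0,0,6],"xyz":[-0.0006,0.012,0],"fingers":1},{"delta_rot":[0,0,9],"xyz":[-0.0014,0.0179,0],"fingers":1}]' >/dev/null
python3 -c "
from h import *
tq()"; done
python3 -m crank '[{"delta_rot":[0,0,3],"xyz":[-0.0002,0.006,0],"fingers":1},{"delta_rot":[0,0,6],"xyz":[-0.0006,0.012,0],"fingers":1},{"delta_rot":[0,0,9],"xyz":[-0.0014,0.0179,0],"fingers":1}]' >/dev/null
python3 -c "
from h import *
tq()"
```

```text
t 10.25 pos [ 0.4524 -0.0252  0.1038] yaw -178.99 tilt [-0.     -0.0003] F [ 0.34  0.61 -2.93] M [-0.142 -0.007  0.257] q [ 0.61  0.41 -0.82  2.14  0.44  0.76  1.09] w 0.138 g 108.2
TAU 0.188 Fperp -0.6 Falong -0.35 R 0.1144 ang -178.83
t 10.55 pos [ 0.4532 -0.0075  0.1037] yaw 172.05 tilt [-0.0007 -0.0009] F [-0.24 -2.74 -3.05] M [-0.298  0.127  0.433] q [ 0.54  0.4  -0.78  2.14  0.42  0.75  0.92] w 0.138 g 108.3
TAU 0.749 Fperp 2.75 Falong -0.13 R 0.1146 ang 172.27
```

```bash
python3 -m crank '[{"delta_rot":[0,0,3],"xyz":[-0.0002,0.006,0],"fingers":1},{"delta_rot":[0,0,6],"xyz":[-0.0006,0.012,0],"fingers":1}]' >/dev/null
python3 -c "
from h import *
tq()"
python3 -m crank '[{"delta_rot":[0,0,0],"xyz":[0,0,0],"fingers":1}]' >/dev/null
python3 -c "
from h import *
tq()"
```

```text
t 10.75 pos [0.4552 0.0041 0.1036] yaw 166.07 tilt [-0.0013 -0.0014] F [-1.68 -1.92 -2.73] M [-0.485  0.297  0.516] q [ 0.5   0.4  -0.76  2.14  0.41  0.75  0.8 ] w 0.133 g 108.4
TAU 0.775 Fperp 2.26 Falong 1.18 R 0.1148 ang 166.39
t 10.85 pos [0.4554 0.0049 0.1038] yaw 166.14 tilt [-0.0009 -0.0004] F [-1.38 -0.08 -3.12] M [-0.058  0.302  0.23 ] q [ 0.5   0.4  -0.76  2.14  0.41  0.75  0.8 ] w 0.139 g 108.2
TAU 0.277 Fperp 0.41 Falong 1.32 R 0.1149 ang 165.97
```

```bash
python3 -m crank '[{"delta_rot":[0,0,1.5],"xyz":[0,0.003,0],"fingers":1}]' >/dev/null;  python3 -c "
from h import *
tq()"
python3 -m crank '[{"delta_rot":[0,0,1.5],"xyz":[0,0.003,0],"fingers":1}]' >/dev/null;  python3 -c "
from h import *
tq()"
python3 -m crank '[{"delta_rot":[0,0,1.5],"xyz":[0,0.003,0],"fingers":1}]' >/dev/null;  python3 -c "
from h import *
tq()"
python3 -m crank '[{"delta_rot":[0,0,1.5],"xyz":[-0.0001,0.003,0],"fingers":1}]' >/dev/null;  python3 -c "
from h import *
tq()"
```

```text
t 10.95 pos [0.4559 0.007  0.1036] yaw 164.58 tilt [-0.0012 -0.0008] F [-2.24 -0.77 -2.06] M [-0.28   0.408  0.565] q [ 0.49  0.4  -0.76  2.14  0.41  0.75  0.77] w 0.135 g 108.4
TAU 0.717 Fperp 1.33 Falong 1.96 R 0.1149 ang 164.9
t 11.05 pos [0.4567 0.0101 0.1036] yaw 162.96 tilt [-0.0011 -0.0008] F [-2.63 -2.2  -2.22] M [-0.432  0.46   0.622] q [ 0.47  0.4  -0.75  2.14  0.4   0.75  0.74] w 0.139 g 108.4
TAU 0.95 Fperp 2.86 Falong 1.89 R 0.1149 ang 163.33
t 11.15 pos [0.4576 0.0131 0.1036] yaw 161.41 tilt [-0.001  -0.0007] F [-2.63 -2.5  -1.8 ] M [-0.483  0.578  0.549] q [ 0.46  0.4  -0.74  2.13  0.4   0.75  0.71] w 0.134 g 108.4
TAU 0.916 Fperp 3.19 Falong 1.71 R 0.115 ang 161.74
t 11.25 pos [0.4586 0.0161 0.1036] yaw 159.88 tilt [-0.0012 -0.0007] F [-2.51 -2.34 -2.71] M [-0.505  0.677  0.579] q [ 0.45  0.4  -0.74  2.13  0.4   0.75  0.68] w 0.134 g 108.4
TAU 0.93 Fperp 3.05 Falong 1.57 R 0.115 ang 160.2
```

```bash
python3 -m crank '[{"delta_rot":[0,0,1.5],"xyz":[-0.0003,0.003,0],"fingers":1}]' >/dev/null;  python3 -c "
from h import *
tq()"|grep TAU
python3 -m crank '[{"delta_rot":[0,0,1.5],"xyz":[-0.0001,0.003,0],"fingers":1}]' >/dev/null;  python3 -c "
from h import *
tq()"|grep TAU
python3 -m crank '[{"delta_rot":[0,0,1.5],"xyz":[-0.0001,0.003,0],"fingers":1}]' >/dev/null;  python3 -c "
from h import *
tq()"|grep TAU
python3 -m crank '[{"delta_rot":[0,0,1.5],"xyz":[-0.0001,0.003,0],"fingers":1}]' >/dev/null;  python3 -c "
from h import *
tq()"
```

```text
TAU 0.932 Fperp 3.48 Falong 3.58 R 0.115 ang 158.67
TAU 1.16 Fperp 5.11 Falong 3.56 R 0.1151 ang 157.19
TAU 1.093 Fperp 4.12 Falong 3.88 R 0.1152 ang 155.67
t 11.65 pos [0.463  0.0271 0.1034] yaw 153.9 tilt [-0.0026 -0.001 ] F [-5.06 -2.76 -0.6 ] M [-0.434  1.134  0.635] q [ 0.41  0.4  -0.71  2.12  0.39  0.75  0.56] w 0.14 g 108.6
TAU 1.176 Fperp 4.69 Falong 3.36 R 0.1152 ang 154.26
```

```bash
python3 -m crank '[{"delta_rot":[0,0,1.5],"xyz":[-0.0001,0.003,0],"fingers":1}]' >/dev/null;  python3 -c "
from h import *
tq()"|grep TAU
python3 -m crank '[{"delta_rot":[0,0,1.5],"xyz":[-0.0001,0.003,0],"fingers":1}]' >/dev/null;  python3 -c "
from h import *
tq()"|grep TAU
python3 -m crank '[{"delta_rot":[0,0,1.5],"xyz":[-0.0001,0.003,0],"fingers":1}]' >/dev/null;  python3 -c "
from h import *
tq()"|grep TAU
python3 -m crank '[{"delta_rot":[0,0,1.5],"xyz":[-0.0001,0.003,0],"fingers":1}]' >/dev/null;  python3 -c "
from h import *
tq()"
```

```text
TAU 1.334 Fperp 5.83 Falong 3.86 R 0.1153 ang 152.76
TAU 1.131 Fperp 4.52 Falong 4.47 R 0.1154 ang 151.25
TAU 1.384 Fperp 5.79 Falong 3.67 R 0.1154 ang 149.83
t 12.05 pos [0.4685 0.0377 0.1033] yaw 147.93 tilt [-0.0035 -0.001 ] F [-6.65 -2.2  -1.42] M [-0.51   1.409  0.67 ] q [ 0.36  0.41 -0.69  2.11  0.38  0.75  0.45] w 0.137 g 108.7
TAU 1.29 Fperp 5.37 Falong 4.51 R 0.1155 ang 148.35
```

```bash
python3 -m crank '[{"delta_rot":[0,0,1.5],"xyz":[-0.0001,0.003,0],"fingers":1}]' >/dev/null;  python3 -c "
from h import *
tq()"|grep TAU
python3 -m crank '[{"delta_rot":[0,0,1.2],"xyz":[-0.0001,0.0024,0],"fingers":1}]' >/dev/null;  python3 -c "
from h import *
tq()"|grep TAU
python3 -m crank '[{"delta_rot":[0,0,0],"xyz":[0,0,0],"fingers":1}]' >/dev/null;  python3 -c "
from h import *
tq()"
```

```text
TAU 1.497 Fperp 6.54 Falong 4.63 R 0.1155 ang 146.93
TAU 1.225 Fperp 5.14 Falong 6.12 R 0.1156 ang 145.64
t 12.35 pos [0.4716 0.0427 0.1033] yaw 145.27 tilt [-0.0034 -0.0004] F [-7.57 -0.18 -0.92] M [-0.237  1.485  0.584] q [ 0.34  0.41 -0.68  2.1   0.37  0.75  0.4 ] w 0.136 g 108.7
TAU 1.098 Fperp 4.45 Falong 6.13 R 0.1156 ang 145.44
```

```bash
python3 -m crank '[{"delta_rot":[0,0,-3],"xyz":[0.0003,-0.006,0],"fingers":1},{"delta_rot":[0,0,-5.5],"xyz":[0.0003,-0.011,0],"fingers":1},{"delta_rot":[0,0,-5.5],"xyz":[0.0003,-0.011,0],"fingers":1},{"delta_rot":[0,0,-5.5],"xyz":[0.0003,-0.011,0],"fingers":1}]' >/dev/null;  python3 -c "
from h import *
tq()"
```

```text
t 12.75 pos [0.4667 0.0342 0.1039] yaw 150.69 tilt [-0.0003  0.0012] F [-3.73  3.43 -1.79] M [0.508 0.941 0.108] q [ 0.38  0.4  -0.7   2.11  0.38  0.75  0.5 ] w 0.137 g 108.3
TAU -0.022 Fperp -1.13 Falong 4.94 R 0.1153 ang 150.29
```

```bash
python3 -m crank '[{"delta_rot":[0,0,0],"xyz":[0.0008,0,0],"fingers":1},{"delta_rot":[0,0,0],"xyz":[0.0008,0,0],"fingers":1}]' >/dev/null;  python3 -c "
from h import *
tq()"
python3 -m crank '[{"delta_rot":[0,0,0],"xyz":[0.0008,0,-0.002],"fingers":1},{"delta_rot":[0,0,0],"xyz":[0.0008,0,-0.004],"fingers":1},{"delta_rot":[0,0,0],"xyz":[0.0008,0,-0.006],"fingers":1}]' >/dev/null;  python3 -c "
from h import *
tq()"
```

```text
t 12.95 pos [0.4666 0.0341 0.104 ] yaw 150.76 tilt [0.0009 0.0006] F [-1.58  2.12 -2.9 ] M [0.485 0.483 0.138] q [ 0.38  0.4  -0.7   2.12  0.38  0.75  0.5 ] w 0.131 g 108.2
TAU 0.016 Fperp -1.06 Falong 2.42 R 0.1153 ang 150.36
t 13.25 pos [0.4665 0.0338 0.1103] yaw 150.75 tilt [0.0019 0.0002] F [ 2.78 -1.13 -5.46] M [ 0.184 -0.42   0.141] q [ 0.39  0.39 -0.71  2.11  0.37  0.76  0.51] w 0.134 g 107.8
TAU 0.096 Fperp -0.39 Falong -2.98 R 0.1152 ang 150.51
```

Coming off cleanly; lift clear.

```bash
python3 -m crank '[{"delta_rot":[0,0,0],"xyz":[-0.0004,0,-0.004],"fingers":1},{"delta_rot":[0,0,0],"xyz":[-0.0004,0,-0.01],"fingers":1},{"delta_rot":[0,0,0],"xyz":[-0.0004,0,-0.018],"fingers":1},{"delta_rot":[0,0,0],"xyz":[0,0,-0.04],"fingers":1},{"delta_rot":[0,0,0],"xyz":[0,0,-0.06],"fingers":1},{"delta_rot":[0,0,0],"xyz":[0,0,-0.06],"fingers":1}]' >/dev/null;  python3 -c "
from h import *
tq();go([.4916,.2759,.13],174)
C={n:viewer.read_camera(n) for n in ('scene','top')}
def crop(n,u,v,w,h,s):
    g=cv2.resize(C[n]['img'][v:v+h,u:u+w],None,fx=s,fy=s,interpolation=cv2.INTER_CUBIC)
    return np.clip((g.astype(float)-20)*2,0,255).astype(np.uint8)
cv2.imwrite('pics/c7.png',np.hstack([crop('top',300,210,80,80,5),crop('scene',255,205,80,80,5)])[:,:,::-1])
"
```

```text
t 13.85 pos [0.4671 0.0343 0.1725] yaw 150.77 tilt [ 0.005  -0.0002] F [ 0.53  0.11 -3.68] M [ 0.062  0.024 -0.017] q [ 0.45  0.3  -0.76  2.06  0.27  0.88  0.6 ] w 0.133 g 108.2
TAU -0.058 Fperp -0.36 Falong -0.41 R 0.115 ang 150.14
xyz [0.0968 0.2227 0.0426] rot [  0.07   0.28 -23.23]
```

View pics/c7.png

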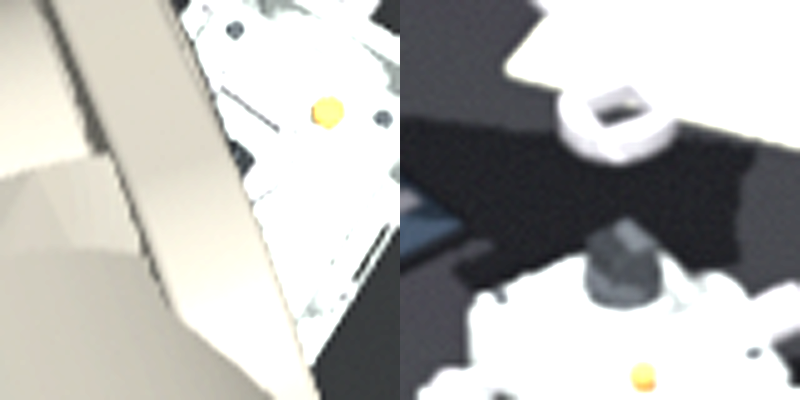

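```bash
python3 -m crank '[{"delta_rot":[0,0,-4],"xyz":[0.01,0.025,0],"fingers":1},{"delta_rot":[0,0,-8],"xyz":[0.026,0.06,0],"fingers":1},{"delta_rot":[0,0,-12],"xyz":[0.044,0.1,0],"fingers":1},{"delta_rot":[0,0,-16],"xyz":[0.061,0.14,0],"fingers":1},{"delta_rot":[0,0,-20],"xyz":[0.079,0.18,0],"fingers":1},{"delta_rot":[0,0,-23],"xyz":[0.092,0.21,0],"fingers":1},{"delta_rot":[0,0,-23.2],"xyz":[0.097,0.223,0.03],"fingers":1},{"delta_rot":[0,0,-23.2],"xyz":[0.097,0.223,0.07],"fingers":1},{"delta_rot":[0,0,-23.2],"xyz":[0.097,0.223,0.11],"fingers":1},{"delta_rot":[0,0,-23.2],"xyz":[0.097,0.223,0.11],"fingers":1}]' >/dev/null;  python3 -c "
from h import *
st();go([.4916,.2759,.0175],174)"
```

```text
t 14.95 pos [0.4853 0.2727 0.0537] yaw 174.02 tilt [-0.0106 -0.0065] F [-1.73 -1.6  -2.38] M [-0.076  0.189 -0.049] q [-0.06  0.64 -0.74  1.93  0.58  0.81  0.34] w 0.135 g 108.2
xyz [-0.0063  0.0042  0.0361] rot [-0.43 -0.56  0.03]
```

```bash
python3 -m crank '[{"delta_rot":[0,0,0],"xyz":[0,0,0.01],"fingers":1},{"delta_rot":[0,0,0],"xyz":[0,0,0.018],"fingers":1},{"delta_rot":[0,0,0],"xyz":[0,0,0.025],"fingers":1},{"delta_rot":[0,0,0],"xyz":[0,0,0.03],"fingers":1},{"delta_rot":[0,0,0],"xyz":[0,0,0.03],"fingers":1},{"delta_rot":[0,0,0],"xyz":[0,0,0.03],"fingers":1}]' >/dev/null;  python3 -c "
from h import *
st();go([.4916,.2759,.0175],174)"
```

```text
t 15.55 pos [0.4899 0.2761 0.0303] yaw 173.98 tilt [0.0006 0.0003] F [ 0.07 -0.68 -4.  ] M [-0.007  0.085  0.013] q [-0.09  0.67 -0.71  1.93  0.63  0.77  0.31] w 0.138 g 108.3
xyz [-0.0017  0.      0.0128] rot [ 0.02  0.03 -0.02]
```

```bash
python3 -m crank '[{"delta_rot":[0,0,0],"xyz":[0,0,0.004],"fingers":1},{"delta_rot":[0,0,0],"xyz":[0,0,0.008],"fingers":1},{"delta_rot":[0,0,0],"xyz":[0,0,0.011],"fingers":1},{"delta_rot":[0,0,0],"xyz":[0,0,0.0125],"fingers":1},{"delta_rot":[0,0,0],"xyz":[0,0,0.0125],"fingers":1}]' >/dev/null;  python3 -c "
from h import *
st()"
```

```text
t 16.05 pos [0.4895 0.2759 0.0174] yaw 173.99 tilt [-0.     -0.0004] F [-1.62 -0.98 -0.36] M [-0.233  0.238 -0.053] q [-0.1   0.69 -0.69  1.94  0.64  0.75  0.29] w 0.136 g 108.6
```

```bash
python3 -m crank '[{"delta_rot":[0,0,0],"xyz":[0,0,0],"fingers":0.5},{"delta_rot":[0,0,0],"xyz":[0,0,0],"fingers":0},{"delta_rot":[0,0,0],"xyz":[0,0,0],"fingers":-0.5},{"delta_rot":[0,0,0],"xyz":[0,0,0],"fingers":-0.5},{"delta_rot":[0,0,0],"xyz":[0,0,0],"fingers":-0.5},{"delta_rot":[0,0,0],"xyz":[0,0,-0.02],"fingers":-0.5},{"delta_rot":[0,0,0],"xyz":[0,0,-0.06],"fingers":-0.5},{"delta_rot":[0,0,0],"xyz":[0,0,-0.11],"fingers":-0.5},{"delta_rot":[0,0,0],"xyz":[0,-0.05,-0.15],"fingers":-0.5},{"delta_rot":[0,0,0],"xyz":[0,-0.1,-0.18],"fingers":-0.5}]'
python3 -m crank '[{"delta_rot":[0,0,0],"xyz":[0,-0.05,0],"fingers":-0.5},{"delta_rot":[0,0,0],"xyz":[0,-0.1,0],"fingers":-0.5},{"delta_rot":[0,0,0],"xyz":[0,-0.15,0],"fingers":-0.5},{"delta_rot":[0,0,0],"xyz":[0,-0.2,0],"fingers":-0.5},{"delta_rot":[0,0,0],"xyz":[0,-0.25,0],"fingers":-0.5},{"delta_rot":[0,0,0],"xyz":[0,-0.3,0],"fingers":-0.5},{"delta_rot":[0,0,0],"xyz":[0,-0.35,0],"fingers":-0.5},{"delta_rot":[0,0,0],"xyz":[0,-0.35,0],"fingers":-0.5},{"delta_rot":[0,0,0],"xyz":[0,-0.35,0],"fingers":-0.5},{"delta_rot":[0,0,0],"xyz":[0,-0.35,0],"fingers":-0.5}]' >/dev/null
python3 -c "
from h import *
st()
C={n:viewer.read_camera(n) for n in ('scene','top')}
cv2.imwrite('pics/c8.png',np.hstack([cv2.resize(C['top']['img'][130:400,80:480],None,fx=1,fy=1),C['scene']['img'][130:400,170:570]])[:,:,::-1])
"
```

```text
t: 17.05
eef_pos: [0.4813, 0.1962, 0.1876]
tool_rot: [0.001, 0.051, 0.999, 0.001]
contact_force: [1.2, -0.4, -0.2]
gripper_width: 0.743
grasp_force: 0.0
t 18.05 pos [ 0.4447 -0.1516  0.1855] yaw 174.09 tilt [0.0003 0.0004] F [ 0.94  0.4  -0.52] M [ 0.054  0.008 -0.028] q [ 0.9   0.29 -0.81  2.04  0.27  0.92  1.41] w 0.751 g 0.0
```

View pics/c8.png

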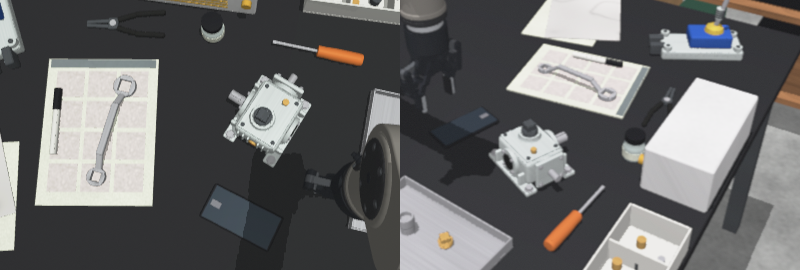

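The key lies flat on the pad, everything else is in place, and the arm is clear.

```bash
python3 -c "
from station import job
print(job.hand_in())"
```

```text
the job is handed in; nothing more can be done
None
```

The plug is tightened to an estimated 1.5 N m (torque readings scattered by about 0.15, so this is a fit through them), the key is back flat on the pad, nothing else looked moved in the final picture, and the job was handed in at about 18 s.

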